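Temperature reading with a clamped thermometer gun

TASK

Take a temperature reading of the white porcelain beaker: stand it upright on the bench inside the white ring painted in front of the clamped thermometer gun, then squeeze the gun's trigger fully in, hold it in for at least one second and let it spring back out. Leave the beaker in the ring, and do not shift the other glassware, the bowl or the jar.

Things in the scene. Friction and masses are not known exactly. Their poses are not given: they have to be found in the camera images.
- beaker: the white porcelain beaker: a straight open cylinder, 60 mm outside diameter, 85 mm tall, wall 4 mm, about 0.2 kg; it stands on the bench, origin at the centre of its underside, z up its axis
- gun: grey thermometer gun (pistol) lying on its side, fixed in a low cradle. Origin on the bench under mid-barrel; x along the barrel out of the nozzle (face at x = 90 mm), y along the grip, z up. Barrel: x -75 to 90, y -22 to 22, top z = 77 mm. Grip: bar 28 mm thick along x, z 34 to 70 mm, up to y = 130 mm. Cradle plate 160 x 62 x 6 mm; only bench under grip and trigger
- ring_mark (a point): centre, on the bench, of the painted white ring (80 mm inside diameter, 92 mm outside) 100 mm in front of the nozzle; it belongs to the gun (x = 190 mm, y = 0 in the gun's frame) and its axes are the gun's
- squeeze_point (a point): fixed point of the gun (x -24, y 67, z 52 mm in its frame; axes as the gun's) midway between the grip's back face (x = -49 mm here; its front face is at -21) and the trigger's front face when fully in. Grip and trigger can be straddled here from above and squeezed along x: 63 mm across with the trigger out, 47 mm with it in
- trigger_face (a point): middle of the front face of the aluminium trigger blade, 38 mm from the hinge; moves with the blade; x is the face's outward normal, z up. The blade, 11 mm thick and 26 mm high (z 39 to 65 mm), reaches 58 mm from the hinge alongside the grip, on its nozzle side; no guard around it
- trigger (a joint): angle of the trigger about its upright hinge (gun's x = 0, y = 28 mm), rad: 0 = out (at rest), 0.4 = fully in, towards the grip. A spring returns it; about 2 N at the face starts it and 9 N holds it fully in
- flask: clear glass conical flask, 70 mm across the foot, 110 mm tall, origin under its centre; to be left alone
- dish: white porcelain bowl (evaporating dish), 80 mm across, 30 mm high, origin under its centre; to be left alone
- glass_beaker: small clear glass beaker, 50 mm across, 65 mm tall, origin under its centre; to be left alone
- watch_glass: shallow clear glass plate, 84 mm across, 12 mm high, origin under its centre; to be left alone
- jar: brown glass jar with a white cap, 60 mm across, 90 mm tall, origin under its centre; to be left alone
Things that resemble listed ones, but are neither listed nor needed, are in the scene too. Leave any red or yellow look-alike of the beaker alone.

How it is judged (in metres and radians):
On the way, in this order (a step that is already met when the one before it is completed fails the run):
1. the beaker stands upright and still on the bench, its centre within 15 mm of the ring's centre (horizontal distance between beaker and ring_mark below 0.015 m and angle between beaker's own z axis and vertical below 0.1 rad and linear speed of beaker below 0.02 m/s and height (world z) of beaker below 0.005 m), for 0.3 s.
2. the trigger is squeezed in past 0.33 rad and held so for 1 s while the beaker stands in the ring (value of joint trigger above 0.33 rad and horizontal distance between beaker and ring_mark below 0.015 m and angle between beaker's own z axis and vertical below 0.1 rad), for 1 s.
At the end, for the whole second after the job is handed in: the beaker stands upright (within 0.1 rad) and at rest on the bench, its centre within 15 mm of the ring's centre, and the trigger is back out (below 0.06 rad) (all of step 1 and value of joint trigger below 0.06 rad); the robot touches nothing.
It fails at once if the beaker is tipped by more than 0.6 rad (angle between beaker's own z axis and vertical above 0.6 rad).
It fails at once if the flask, the bowl, the small glass beaker, the watch glass or the jar is shifted by more than 25 mm (distance of any of flask, dish, glass_beaker, watch_glass, jar from where it was at the start of the episode above 0.025 m).
It also fails if it takes over 48 s, if anything falls off the work surface, if the arm or the gripper's body presses on something with over 40 N, if the wrist force passes 120 N, or if a joint passes its speed limit or range.

ROBOT

A 6-joint arm with a two-finger parallel gripper is mounted at the origin on the work surface. World frame = base frame: x ahead of the robot, y to its left, z up, the work surface at z = 0. Lengths are in mm, angles in rad, forces in N, time in s.
With the tool pointing down it reaches from about 275 to 825 mm from the base axis. Payload 4.9 kg.
Tool frame: the origin (TCP) lies at the very end of the fingers, on their centre line; the grasp point (between the pads) lies 19 mm behind it; z points along the fingers, y is the line along which they close (so a half turn about z gives the same grasp; the last joint's range is limited). The gripper opens to 85 mm and grips with 20 to 120 N. Pads are 22 mm wide; open, the fingers measure 114 mm over their backs; the gripper's body (76 mm by 85 mm) begins 54 mm behind the grasp point. The pads swing forward as they close: fully open they stand 13 mm farther back than shut.
Start: joints at [1.041, 0.326, -0.193, 1.052, 0, 1.437], TCP at [212.047, 507.499, 231.281] pointing down, gripper open.
Joint ranges: [-2.65, 2.65], [-0.97, 1.79], [-1.3, 1.35], [-1.93, 2.1], [-1.47, 1.37], [-3.14, 3.14]. Speed limits (rad/s): [2.57, 2.57, 3.14, 3.14, 3.14, 3.14].

INTERFACE

Orientations are given as a 3x3 rotation matrix whose columns are the frame's x, y, z axes.
In Python, from bench import r, eyes gives the robot as it stands. The module is installed in compiled form; this text tells all that it offers.
- The arm moves only by the tool move_arm, never from a script. Its argument "rows" is a list of rows, each a list of 7 numbers: the opening, from 0 (shut) to 1 (fully open), then the shift along the tool's x, y, z in mm, then the turn, a rotation vector about the tool's x, y, z in rad. In form: [[gripper, dx, dy, dz, wx, wy, wz], ...]. A call has 1 to 10 rows; each row shifts and turns the commanded pose from where the row before left it, along the tool's axes as they then stand; what a row does not reach is not made up. A row lasts 1/8 s, in which the tool goes at most 62.5 mm and 10.7 degrees, less where a joint would pass 70% of its speed; a pose out of reach is approached as far as the arm can. A call is refused whole if a number of a shift passes 62.5 or a number of a turn 0.188, either way. A call with a gripper value outside its range is refused whole. The fingers move at their own pace and stop on an object; the grip force is fixed at half the most. Time passes only in rows, so rows that do not move let the fingers close. It gives the time, the measured TCP pose, the force, the opening and the grip force at its end, in the units of the state.
- r.sense(): the state, without advancing time (a new reading comes with each control period).
- eyes.grab_frame(name): name is "side" or "top" or "wrist"; returns (picture, depth): 400x640x3 uint8, red, green, blue; 400x640 float32, mm along the optical axis (not along the pixel's ray), 0 where there is no reading.
- eyes.camera_model(name): a dict with "mtx" (3x3 intrinsics, pixels), "rvec" (rotation vector, rad) and "tvec" (3), from world to camera coordinates, as OpenCV has them; the wrist camera has in their place "mount" (4x4, takes a point from camera to tool coordinates, whose origin is the TCP and whose axes are the flange's). Camera axes: x right, y down, z forward; pixel columns grow to the right and rows downward; lengths in mm; the calibration is good to about 2 mm. A picture is of the moment at which its call begins: read the wrist's pose just before it. camera_model takes no time and is no camera call.
- r.finish_job(): hands the job in; it is judged then, once.
The state is a dict: "clock": time; "q": joint angles; "qd": joint speeds; "tau": joint torques, N m; "ee_pos": TCP position; "tool_rot": TCP orientation; "force": force on the tool from outside, world axes, zero at the start; "wrist_torque": the same for the moment, N m; "width": finger opening in mm; "finger_force": force on a finger pad.
Only numpy, scipy, OpenCV 4.12 (cv2) and the standard library are available. Lean on these libraries where they do the work, as an engineer would, in place of code of your own. Each camera call takes 0.05 s, during which the arm holds its last target. There are 200 camera calls.

## Working session

There is one attempt and no reset: what is moved stays moved. The work goes in short steps, Python scripts to look and compute and a tool call to move; the robot and the scene stay as the last step left them, time stands still between calls to the robot, and variables do not carry over. Pictures are saved under pics/ and viewed, at most 10 in all, crops included, and the job is handed in when it is done.

Besides the shell and the picture viewer there is one more tool, called after "Call:" in YAML: its name, and indented under it one key for each argument. move_arm: Moves the arm, as the interface text tells. Its arguments: {"type":"object","properties":{"rows":{"type":"array"}},"required":["rows"]}

```bash
mkdir -p pics
cat > h.py <<'E'
import numpy as np, cv2
from bench import r, eyes
def cam(n):
    m=eyes.camera_model(n); K=np.array(m["mtx"],float)
    R,_=cv2.Rodrigues(np.array(m["rvec"],float)); return K,R,np.array(m["tvec"],float).ravel()
def world(n,depth):
    K,R,t=cam(n); v,u=np.mgrid[:400,:640]
    P=np.stack([(u-K[0,2])/K[0,0]*depth,(v-K[1,2])/K[1,1]*depth,depth],-1)
    return (P-t)@R
def grab(n):
    p,d=eyes.grab_frame(n); np.savez(f"pics/{n}.npz",p=p,d=d); return p,d
E
python3 - <<'E'
from h import *
for n in("top","side"):
    p,d=grab(n); cv2.imwrite(f"pics/{n}1.png",p[...,::-1]); K,R,t=cam(n); print(n,K.round(1).tolist(),(-R.T@t).round())
s=r.sense();print(s["clock"],s["ee_pos"],s["tool_rot"],s["width"])
E
```

```text
top [[389.4, 0.0, 320.7], [0.0, 389.4, 193.8], [0.0, 0.0, 1.0]] [539. -46. 944.]
side [[447.3, 0.0, 319.7], [0.0, 447.3, 201.3], [0.0, 0.0, 1.0]] [ 236. -646.  891.]
0.1 [211.75863435 507.02819557 230.5903682 ] [[-9.22686905e-01  3.85549259e-01 -8.03310636e-04]
 [ 3.85550030e-01  9.22685961e-01 -1.33875418e-03]
 [ 2.25047765e-04 -1.54496739e-03 -9.99998781e-01]] 85.25498110340916
```

View pics/top1.png

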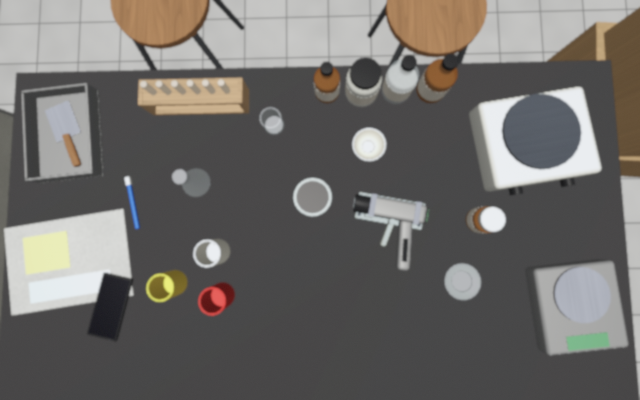

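View pics/side1.png

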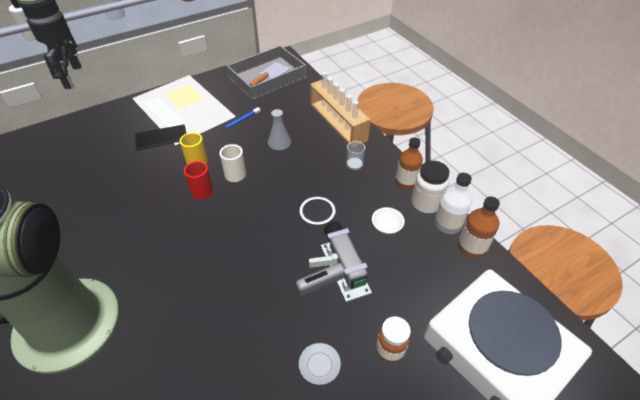

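The top view shows the white beaker at (208,253). Things that could be mistaken for it are the yellow one at (162,287), the red one at (213,300), the small glass beaker at (271,121), the bowl at (369,144) and the painted ring at (312,197). In the side view the white beaker is at (232,163) and the ring at (318,210). The gun's nozzle is at (360,204) in the top view and its grip tip at (405,265). I choose the white opaque cylinder and will check it in a crop.

Run:
```python
from h import *
out=[]
for n,(u0,v0,w,h) in {"top":(150,160,290,130),"side":(170,130,290,170)}.items():
    z=np.load(f"pics/{n}.npz");p,d=z["p"],z["d"];W=world(n,d);hsv=cv2.cvtColor(p,cv2.COLOR_RGB2HSV)
    out.append(cv2.resize(p[v0:v0+h,u0:u0+w,::-1],(w*2,h*2),interpolation=cv2.INTER_CUBIC))
    white=(hsv[...,1]<45)&(hsv[...,2]>140)&(d>0)
    box=lambda a,b,c,e:np.s_[b:e,a:c]
    bk=box(188,235,235,272) if n=="top" else box(215,140,250,186)
    P=W[bk][white[bk]]; print(n,"beaker z pct",np.percentile(P[:,2],[2,50,90,98]).round(1))
    for zz in (70,75,80):
        m=(W[bk][...,2]>zz); Q=W[bk][m]
        if len(Q)>5: c,rad=cv2.minEnclosingCircle(Q[:,:2].astype(np.float32)); print(zz,len(Q),np.round(c,1),round(rad,1))
    rg=box(288,172,338,222) if n=="top" else box(295,193,341,228)
    m=white[rg]&(abs(W[rg][...,2])<8); Q=W[rg][m]
    (c,ax,a)=cv2.fitEllipse(Q[:,:2].astype(np.float32)); print("ring",len(Q),Q[:,2].mean().round(1),np.round(c,1),np.round(ax,1))
    g=box(348,186,432,275) if n=="top" else box(290,220,375,300)
    G=W[g].reshape(-1,3); G=G[d[g].ravel()>0]
    for lo,hi in((62,85),):
        Q=G[(G[:,2]>lo)&(G[:,2]<hi)]; print("gun high",len(Q),Q.min(0).round(),Q.max(0).round())
    np.save(f"pics/gun_{n}.npy",G[(G[:,2]>25)&(G[:,2]<95)])
h=max(o.shape[0] for o in out)
cv2.imwrite("pics/crop.png",np.vstack(out))
```

```text
top beaker z pct [-0.5 21.7 85.9 87.6]
70 248 [516.4 104.4] 152.1
75 212 [516.4 104.4] 152.1
80 177 [516.4 104.4] 152.1
ring 544 1.1 [620.3  -5.3] [85.  85.4]
gun high 2155 [ 450. -268.   62.] [ 619. -100.   81.]
side beaker z pct [-1.6 55.  81.7 84.7]
70 223 [ 365.7 -196.2] 467.9
75 166 [ 366.9 -197.7] 466.8
80 104 [ 365.8 -197.7] 466.5
ring 282 -0.6 [619.9  -5.8] [86.6 87.5]
gun high 1863 [ 447. -271.   62.] [ 616. -104.   80.]
```

View pics/crop.png

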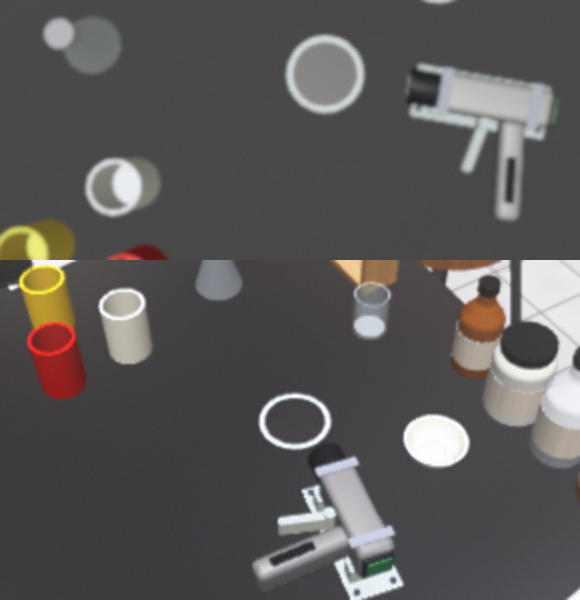

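The crop confirms the white, opaque, open beaker (rim centre near top-view (206,253)). The red and yellow ones are clearly separate, and the trigger blade lies on the nozzle side of the grip. Next I'll fit the beaker circle and the gun's yaw.

Run:
```python
from h import *
from scipy.optimize import least_squares
ring=np.array([620.1,-5.5])
for n,b in {"top":(185,232,236,276),"side":(215,140,250,186)}.items():
    z=np.load(f"pics/{n}.npz");p,d=z["p"],z["d"];W=world(n,d);sat=cv2.cvtColor(p,cv2.COLOR_RGB2HSV)[...,1]
    s=np.s_[b[1]:b[3],b[0]:b[2]];Q=W[s][(W[s][...,2]>78)&(W[s][...,2]<92)&(d[s]>0)&(sat[s]<60)]
    md=np.median(Q,0);Q=Q[np.linalg.norm(Q[:,:2]-md[:2],axis=1)<60]
    f=least_squares(lambda x:np.hypot(*(Q[:,:2]-x[:2]).T)-x[2],[md[0],md[1],28],loss="soft_l1")
    print(n,len(Q),"z",np.median(Q[:,2]).round(1),f.x.round(1),"minmax",Q.min(0).round(),Q.max(0).round())
    G=np.load(f"pics/gun_{n}.npy")
    # barrel: wide points
    a=np.deg2rad(-98)
    for k in range(5):
        x=-np.array([np.cos(a),np.sin(a)]);y=np.array([-x[1],x[0]])
        L=np.c_[(G[:,:2]-ring)@x+190,(G[:,:2]-ring)@y]
        if k==0: a0=a
        m=(L[:,0]>-70)&(L[:,0]<60)&(abs(L[:,1])<24)&(G[:,2]>68)
        # ridge centre line: top points' centroid per bin
        xs=L[m,0];bins=np.arange(-70,61,10);c=[(( bins[i]+5),(L[m,1][(xs>=bins[i])&(xs<bins[i+1])].max()+L[m,1][(xs>=bins[i])&(xs<bins[i+1])].min())/2) for i in range(13) if ((xs>=bins[i])&(xs<bins[i+1])).sum()>5]
        c=np.array(c);sl=np.polyfit(c[:,0],c[:,1],1);a+=np.arctan(sl[0])*.8
    print("yaw of gun x deg",np.rad2deg(a)+180,"lateral off",sl)
    for nm,m in {"grip":(L[:,1]>60)&(L[:,1]<125)&(L[:,0]<-15)&(G[:,2]>60),"nozzle":(abs(L[:,1])<15)&(G[:,2]>40),"trig":(L[:,1]>40)&(L[:,1]<90)&(L[:,0]>-10)&(G[:,2]>50)}.items():
        print(nm,m.sum(),np.percentile(L[m],[3,97],axis=0).round(1).tolist(),np.percentile(G[m,2],[50,95]).round(1))
```

```text
top 189 z 84.7 [492.3 224.   27.7] minmax [463. 194.  78.] [520. 255.  89.]
yaw of gun x deg 78.94427830434921 lateral off [-0.00782245  0.62423124]
grip 377 [[-49.3, 62.0], [-22.2, 123.0]] [69.6 72.5]
nozzle 1004 [[-68.6, -14.0], [88.4, 14.0]] [75.1 78.1]
trig 112 [[1.2, 41.4], [16.2, 83.0]] [64.7 67.2]
side 121 z 82.2 [490.1 221.7  27.7] minmax [461. 192.  78.] [519. 251.  87.]
yaw of gun x deg 79.09532392877892 lateral off [-1.17076843e-03  1.48708963e+00]
grip 368 [[-53.5, 61.9], [-27.8, 123.2]] [68.3 71.3]
nozzle 892 [[-77.2, -13.8], [81.1, 14.0]] [73.5 76.9]
trig 148 [[-4.2, 40.5], [10.5, 84.3]] [61.4 65.5]
```

Both views agree: the beaker is at about (491,223) with its rim at z≈84, the ring at (620,-5.5) and gun yaw about 79°. First I'll turn the tool to the gun's axes and move over the beaker.

Call:
move_arm:
  rows:
    - [1,0,0,0,0,0,-0.102]
    - [1,0,0,0,0,0,-0.102]
    - [1,-41,-28,0,0,0,0]
    - [1,-41,-28,0,0,0,0]
    - [1,-41,-28,0,0,0,0]
    - [1,-41,-28,0,0,0,0]
    - [1,-41,-28,0,0,0,0]
    - [1,-41,-28,0,0,0,0]
    - [1,-41,-28,0,0,0,0]
    - [1,-41,-28,0,0,0,0]

```text
clock: 1.35
ee_pos: [492.1, 223.7, 231.0]
tool_rot: [[-0.982, 0.191, -0.001], [0.191, 0.982, -0.0], [0.001, -0.0, -1.0]]
force: [-1.2, -0.1, -0.2]
width: 85.3
finger_force: 0.0
```

```bash
cat >> h.py <<'E'
def to(target):
    """remaining shift in tool axes to a world point; yaw error of tool y to the gun's x (79 deg)"""
    s=r.sense();T=np.array(s["tool_rot"]);p=np.array(s["ee_pos"])
    print("t",round(s["clock"],2),"tcp",p.round(1),"w",round(s["width"],1),"F",np.round(s["force"],1),"shift",(T.T@(np.array(target)-p)).round(1),"yaw",round(float(np.degrees(np.arctan2(T[1,1],T[0,1]))),2),"zax",T[:,2].round(3))
E
python3 - <<'E'
from h import *
to([491.2,222.8,32])
s=r.sense();p,d=eyes.grab_frame("wrist");cv2.imwrite("pics/w1.png",p[...,::-1])
m=eyes.camera_model("wrist");K=np.array(m["mtx"]);M=np.array(m["mount"]);T=np.array(s["tool_rot"])
v,u=np.mgrid[:400,:640];P=np.stack([(u-K[0,2])/K[0,0]*d,(v-K[1,2])/K[1,1]*d,d],-1)
W=(P@M[:3,:3].T+M[:3,3])@T.T+np.array(s["ee_pos"])
near=(d>0)&(np.hypot(W[...,0]-491,W[...,1]-223)<50)
Q=W[near&(W[...,2]>78)&(W[...,2]<92)]
from scipy.optimize import least_squares
f=least_squares(lambda x:np.hypot(*(Q[:,:2]-x[:2]).T)-x[2],[491,223,28],loss="soft_l1")
print(M.round(2).tolist(),len(Q),np.median(Q[:,2]),f.x,Q.min(0),Q.max(0))
E
```

```text
t 1.35 tcp [492.1 223.7 231. ] w 85.3 F [-1.2 -0.1 -0.2] shift [  0.6  -1.1 199. ] yaw 79.01 zax [-0.001 -0.    -1.   ]
[[0.0, -0.94, -0.33, 84.91], [1.0, 0.0, 0.0, -1.83], [0.0, -0.33, 0.94, -142.39], [0.0, 0.0, 0.0, 1.0]] 889 84.15887963961904 [488.14624803 222.53273854  27.5434554 ] [459.06376569 192.74735143  78.00949243] [518.4350508  251.83505457  86.48903561]
```

View pics/w1.png

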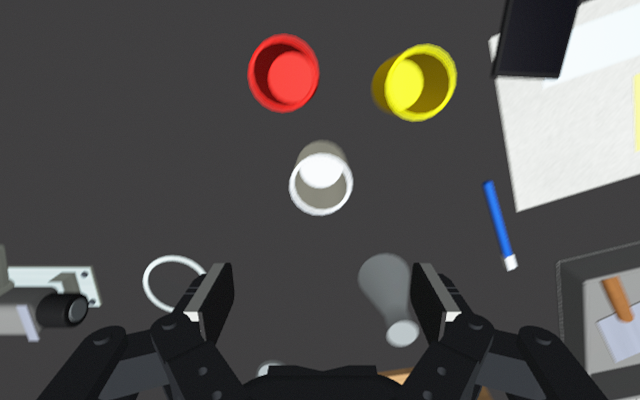

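The wrist view shows the white beaker centred between the fingers at (321,183), rim z 84. The red (284,73) and yellow (415,82) ones are clear of it. I'll go down and grip.

Call:
move_arm:
  rows:
    - [1,1.7,-1.3,40,0,0,0]
    - [1,0,0,40,0,0,0]
    - [1,0,0,40,0,0,0]
    - [1,0,0,30,0,0,0]
    - [1,0,0,25,0,0,0]
    - [1,0,0,23,0,0,0]
    - [1,0,0,0,0,0,0]
    - [0.5,0,0,0,0,0,0]
    - [0.4,0,0,0,0,0,0]
    - [0.4,0,0,0,0,0,0]

```text
clock: 2.65
ee_pos: [490.5, 224.5, 34.7]
tool_rot: [[-0.982, 0.191, 0.002], [0.191, 0.982, 0.001], [-0.002, 0.001, -1.0]]
force: [-1.0, -0.7, 6.6]
width: 59.3
finger_force: 65.2
```

Call:
move_arm:
  rows:
    - [0.4,0,0,0,0,0,0]
    - [0.4,0,0,0,0,0,0]

```text
clock: 2.9
ee_pos: [490.4, 224.4, 34.7]
tool_rot: [[-0.982, 0.191, 0.002], [0.191, 0.982, 0.001], [-0.002, 0.001, -1.0]]
force: [-0.9, -0.6, 5.6]
width: 59.6
finger_force: 65.2
```

Call:
move_arm:
  rows:
    - [0.4,0,0,-20,0,0,0]
    - [0.4,0,0,-40,0,0,0]
    - [0.4,-24.5,-28.7,0,0,0,0]
    - [0.4,-24.5,-28.7,0,0,0,0]
    - [0.4,-24.5,-28.7,0,0,0,0]
    - [0.4,-24.5,-28.7,0,0,0,0]
    - [0.4,-24.5,-28.7,0,0,0,0]
    - [0.4,-24.5,-28.7,0,0,0,0]
    - [0.4,-24.5,-28.7,0,0,0,0]
    - [0.4,0,0,0,0,0,0]

```text
clock: 4.15
ee_pos: [621.0, -8.3, 93.5]
tool_rot: [[-0.981, 0.194, 0.002], [0.194, 0.981, -0.001], [-0.002, -0.0, -1.0]]
force: [-0.5, -0.1, -1.1]
width: 59.7
finger_force: 65.1
```

Run:
```python
from h import *
from scipy.optimize import least_squares
to([620.1,-5.5,35])
p,d=grab("top");W=world("top",d);cv2.imwrite("pics/top2.png",cv2.resize(p[100:280,220:460,::-1],None,fx=3,fy=3,interpolation=cv2.INTER_CUBIC))
```

```text
t 4.15 tcp [621.   -8.3  93.5] w 59.7 F [-0.5 -0.1 -1.1] shift [ 1.5  2.6 58.5] yaw 78.81 zax [ 0.002 -0.001 -1.   ]
```

View pics/top2.png

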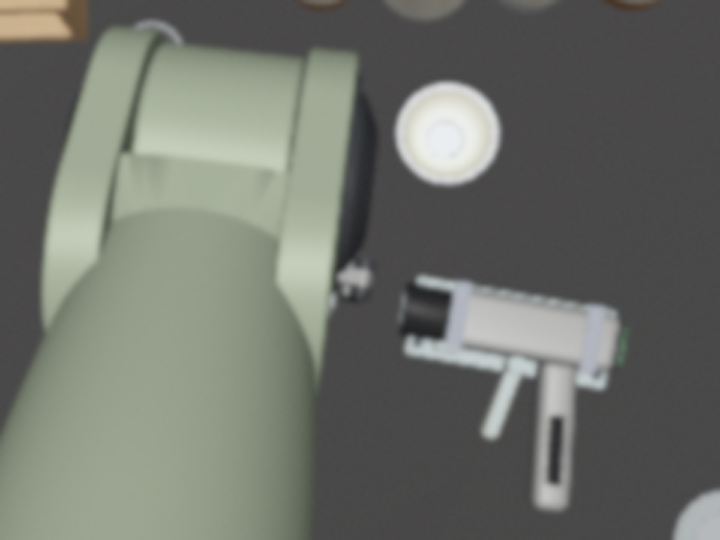

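The arm hides the beaker from above, while the bowl and gun look undisturbed. I'll lower it into the ring, release, and check afterwards.

Call:
move_arm:
  rows:
    - [0.4,1.5,2.6,20,0,0,0]
    - [0.4,0,0,20,0,0,0]
    - [0.4,0,0,12,0,0,0]
    - [0.4,0,0,4,0,0,0]
    - [0.4,0,0,1.5,0,0,0]
    - [0.4,0,0,0,0,0,0]

```text
clock: 4.95
ee_pos: [618.9, -2.9, 36.4]
tool_rot: [[-0.982, 0.191, 0.001], [0.191, 0.982, -0.0], [-0.001, 0.0, -1.0]]
force: [-0.4, 1.0, -1.0]
width: 59.5
finger_force: 65.1
```

Run:
```python
from h import *
to([620.1,-5.5,34.7])
```

```text
t 4.95 tcp [618.9  -2.9  36.4] w 59.5 F [-0.4  1.  -1. ] shift [-1.6 -2.3  1.7] yaw 79.02 zax [ 0.001 -0.    -1.   ]
```

Call:
move_arm:
  rows:
    - [0.4,-1.6,-2.3,0,0,0,0]
    - [0.4,0,0,1.2,0,0,0]
    - [0.4,0,0,0.5,0,0,0]
    - [0.4,0,0,0,0,0,0]
    - [0.8,0,0,0,0,0,0]
    - [1,0,0,0,0,0,0]
    - [1,0,0,0,0,0,0]
    - [1,0,0,0,0,0,0]
    - [1,0,0,-15,0,0,0]
    - [1,0,0,-40,0,0,0]

```text
clock: 6.2
ee_pos: [618.0, -5.3, 88.5]
tool_rot: [[-0.982, 0.191, -0.004], [0.191, 0.982, 0.001], [0.004, -0.0, -1.0]]
force: [1.2, -0.3, 0.2]
width: 85.3
finger_force: 0.0
```

Call:
move_arm:
  rows:
    - [1,0,0,-50,0,0,0]
    - [1,0,0,-50,0,0,0]
    - [1,31,-43,0,0,0,0]
    - [1,31,-43,0,0,0,0]
    - [1,0,-43,0,0,0,0]
    - [1,0,-43,0,0,0,0]
    - [1,0,-30,0,0,0,0]
    - [1,0,0,0,0,0,0]

```text
clock: 7.2
ee_pos: [520.2, -194.0, 190.2]
tool_rot: [[-0.981, 0.194, 0.001], [0.194, 0.981, -0.001], [-0.002, -0.001, -1.0]]
force: [0.2, 0.7, 0.1]
width: 85.9
finger_force: 0.0
```

Run:
```python
from h import *
from scipy.optimize import least_squares
to([513.4,-202.8,100])
def bk(Q,n):
    Q=Q[(Q[:,2]>78)&(Q[:,2]<92)&(np.hypot(Q[:,0]-620,Q[:,1]+5)<50)]
    if len(Q)<20: print(n,"few",len(Q));return
    f=least_squares(lambda x:np.hypot(*(Q[:,:2]-x[:2]).T)-x[2],[620,-5,28],loss="soft_l1");print(n,len(Q),f.x.round(1),Q.min(0).round(),Q.max(0).round())
for n in("top","side"):
    p,d=grab(n);W=world(n,d);bk(W[d>0],n)
    if n=="side": cv2.imwrite("pics/s2.png",p[...,::-1])
s=r.sense();p,d=eyes.grab_frame("wrist");np.savez("pics/w2.npz",p=p,d=d)
m=eyes.camera_model("wrist");K=np.array(m["mtx"]);M=np.array(m["mount"]);T=np.array(s["tool_rot"])
v,u=np.mgrid[:400,:640];P=np.stack([(u-K[0,2])/K[0,0]*d,(v-K[1,2])/K[1,1]*d,d],-1)
W=(P@M[:3,:3].T+M[:3,3])@T.T+np.array(s["ee_pos"]);bk(W[d>0],"wrist")
G=W[(d>0)&(W[...,2]>55)&(W[...,2]<90)]
x=np.array([.191,.982]);y=np.array([-x[1],x[0]]);L=np.c_[(G[:,:2]-[620.1,-5.5])@x+190,(G[:,:2]-[620.1,-5.5])@y]
for a in (60,70,110):
    k=(abs(L[:,1]-a)<4)&(abs(L[:,0])<70);q=L[k,0];h=np.histogram(q,np.arange(-60,31,3));print(a,list(zip(h[1][:-1].tolist(),h[0].tolist())))
cv2.imwrite("pics/w2.png",p[...,::-1])
```

```text
t 7.2 tcp [ 520.2 -194.   190.2] w 85.9 F [0.2 0.7 0.1] shift [ 5.1 -9.9 90.2] yaw 78.81 zax [ 0.001 -0.001 -1.   ]
top 154 [621.8  -4.8  27.7] [592. -33.  78.] [650.  25.  92.]
side few 0
wrist 1381 [617.6  -8.8  27.7] [588. -38.  78.] [648.  22.  86.]
60 [(-60, 0), (-57, 0), (-54, 0), (-51, 23), (-48, 25), (-45, 30), (-42, 30), (-39, 26), (-36, 34), (-33, 28), (-30, 30), (-27, 32), (-24, 13), (-21, 0), (-18, 0), (-15, 0), (-12, 0), (-9, 0), (-6, 0), (-3, 36), (0, 26), (3, 26), (6, 23), (9, 2), (12, 0), (15, 0), (18, 0), (21, 0), (24, 0), (27, 0)]
70 [(-60, 0), (-57, 0), (-54, 7), (-51, 25), (-48, 30), (-45, 26), (-42, 30), (-39, 31), (-36, 26), (-33, 36), (-30, 25), (-27, 38), (-24, 3), (-21, 0), (-18, 0), (-15, 0), (-12, 0), (-9, 0), (-6, 0), (-3, 10), (0, 28), (3, 35), (6, 24), (9, 14), (12, 0), (15, 0), (18, 0), (21, 0), (24, 0), (27, 0)]
110 [(-60, 0), (-57, 16), (-54, 34), (-51, 29), (-48, 37), (-45, 31), (-42, 35), (-39, 36), (-36, 30), (-33, 39), (-30, 33), (-27, 0), (-24, 0), (-21, 0), (-18, 0), (-15, 0), (-12, 0), (-9, 0), (-6, 0), (-3, 0), (0, 0), (3, 0), (6, 0), (9, 0), (12, 0), (15, 0), (18, 0), (21, 0), (24, 0), (27, 0)]
```

View pics/w2.png

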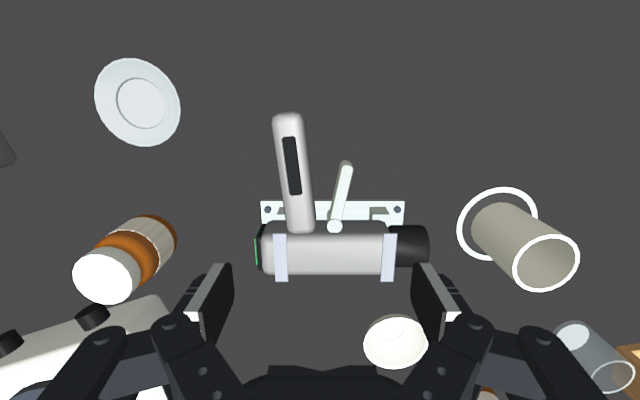

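View pics/s2.png

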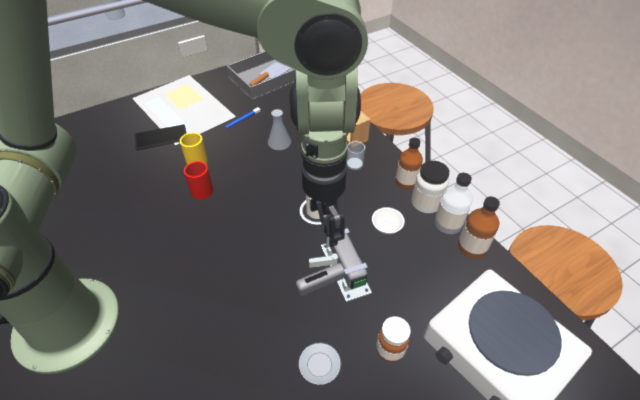

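The wrist view shows the beaker standing in the ring (base at (497,223)), with the grip at (290,170) and the blade at (342,190) free from above. The side view shows the glassware unmoved. The top fit puts the beaker within 2 mm of the ring's centre. The wrist camera reads about 3.7 mm low along the gun's x (the beaker, gripped centred, shows this), so I'll keep the top-view squeeze point. I'm straddling 4 mm toward the nozzle for clearance.

Call:
move_arm:
  rows:
    - [1,5,-6,30,0,0,0]
    - [1,0,0,40,0,0,0]
    - [1,0,0,20,0,0,0]
    - [1,0,0,0,0,0,0]
    - [1,0,0,0,0,0,0]

```text
clock: 7.98
ee_pos: [515.1, -196.5, 100.1]
tool_rot: [[-0.982, 0.189, 0.001], [0.189, 0.982, -0.001], [-0.001, -0.0, -1.0]]
force: [0.5, 0.2, 0.1]
width: 85.3
finger_force: 0.0
```

Run:
```python
from h import *
to([514.2,-198.9,30])
```

```text
t 7.97 tcp [ 515.1 -196.5  100.1] w 85.3 F [0.5 0.2 0.1] shift [ 0.5 -2.5 70.1] yaw 79.08 zax [ 0.001 -0.001 -1.   ]
```

Call:
move_arm:
  rows:
    - [1,0.5,-2.5,0,0,0,0]
    - [1,0,0,20,0,0,0]
    - [1,0,0,20,0,0,0]
    - [1,0,0,15,0,0,0]
    - [1,0,0,14,0,0,0]
    - [1,0,0,0,0,0,0]
    - [1,0,0,0,0,0,0]

```text
clock: 8.85
ee_pos: [513.6, -199.5, 30.5]
tool_rot: [[-0.982, 0.191, 0.001], [0.191, 0.982, -0.0], [-0.001, -0.0, -1.0]]
force: [0.2, 0.3, -0.6]
width: 85.4
finger_force: 0.0
```

Run:
```python
from h import *
to([513.4,-202.8,30])
```

```text
t 8.85 tcp [ 513.6 -199.5   30.5] w 85.4 F [ 0.2  0.3 -0.6] shift [-0.4 -3.3  0.5] yaw 79.01 zax [ 0.001 -0.    -1.   ]
```

Call:
move_arm:
  rows:
    - [0.8,0,-1.5,0,0,0,0]
    - [0.7,0,-1.5,0,0,0,0]
    - [0.62,0,0,0,0,0,0]
    - [0.62,0,0,0,0,0,0]

```text
clock: 9.35
ee_pos: [512.7, -202.8, 31.0]
tool_rot: [[-0.982, 0.19, 0.0], [0.19, 0.982, -0.002], [-0.0, -0.002, -1.0]]
force: [-1.3, 1.4, 6.3]
width: 53.3
finger_force: 10.0
```

Call:
move_arm:
  rows:
    - [0.56,0,0,0,0,0,0]
    - [0.56,0,0,0,0,0,0]

```text
clock: 9.6
ee_pos: [512.4, -204.8, 31.8]
tool_rot: [[-0.982, 0.189, -0.001], [0.189, 0.982, -0.006], [-0.0, -0.006, -1.0]]
force: [-5.9, -3.7, 12.9]
width: 48.5
finger_force: 38.0
```

Call:
move_arm:
  rows:
    - [0.54,0,0,0,0,0,0]
    - [0.54,0,0,0,0,0,0]
    - [0.54,0,0,0,0,0,0]

```text
clock: 9.98
ee_pos: [512.3, -205.0, 31.9]
tool_rot: [[-0.982, 0.189, -0.001], [0.189, 0.982, -0.006], [-0.0, -0.006, -1.0]]
force: [-6.7, -5.1, 12.2]
width: 47.9
finger_force: 59.1
```

Width is 47.9 mm with the pad force near full, so the trigger is against its stop. I'll hold it there.

Call:
move_arm:
  rows:
    - [0.52,0,0,0,0,0,0]
    - [0.52,0,0,0,0,0,0]
    - [0.52,0,0,0,0,0,0]
    - [0.52,0,0,0,0,0,0]
    - [0.52,0,0,0,0,0,0]
    - [0.52,0,0,0,0,0,0]
    - [0.52,0,0,0,0,0,0]
    - [0.52,0,0,0,0,0,0]
    - [0.52,0,0,0,0,0,0]
    - [0.52,0,0,0,0,0,0]

```text
clock: 11.22
ee_pos: [512.3, -205.0, 31.9]
tool_rot: [[-0.982, 0.189, -0.001], [0.189, 0.982, -0.006], [-0.0, -0.006, -1.0]]
force: [-6.8, -3.9, 12.6]
width: 47.8
finger_force: 59.1
```

Run:
```python
from h import *
to([514.2,-198.9,30])
for n in ("side","top"):
    p,d=eyes.grab_frame(n);W=world(n,d)
    Q=W[(d>0)&(W[...,2]>78)&(W[...,2]<90)&(np.hypot(W[...,0]-620,W[...,1]+5)<45)];print(n,len(Q),Q.min(0).round() if len(Q) else 0,Q.max(0).round() if len(Q) else 0)
    if n=="side": cv2.imwrite("pics/s3.png",cv2.resize(p[180:310,270:400,::-1],None,fx=4,fy=4,interpolation=cv2.INTER_CUBIC))
```

```text
t 11.22 tcp [ 512.3 -205.    31.9] w 47.8 F [-6.8 -3.9 12.6] shift [-0.7  6.3  1.9] yaw 79.12 zax [-0.001 -0.006 -1.   ]
side 0 0 0
top 156 [592. -33.  78.] [650.  25.  89.]
```

View pics/s3.png

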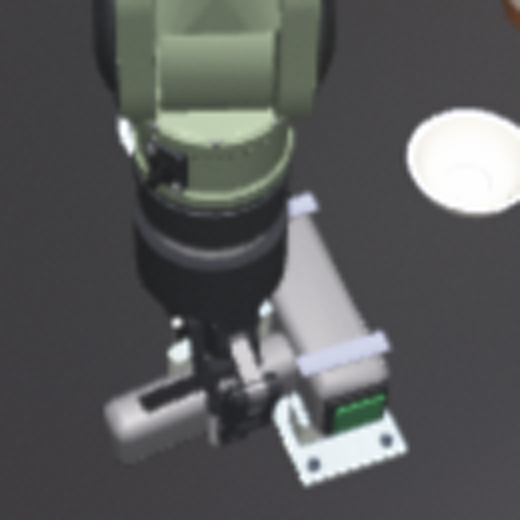

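The view shows the back finger against the grip at (235,400) and the blade end drawn in at (180,355), with the beaker unmoved. Now I'll release and lift away.

Call:
move_arm:
  rows:
    - [0.7,0,0,0,0,0,0]
    - [0.85,0,1.5,0,0,0,0]
    - [1,0,1.5,0,0,0,0]
    - [1,0,0,0,0,0,0]
    - [1,0,0,0,0,0,0]
    - [1,0,0,-15,0,0,0]
    - [1,0,0,-30,0,0,0]
    - [1,0,0,-50,0,0,0]
    - [1,0,0,-50,0,0,0]
    - [1,0,0,0,0,0,0]

```text
clock: 12.58
ee_pos: [516.1, -200.9, 180.6]
tool_rot: [[-0.982, 0.191, 0.008], [0.191, 0.982, -0.005], [-0.009, -0.003, -1.0]]
force: [0.6, -0.3, -1.2]
width: 85.1
finger_force: 0.0
```

Call:
move_arm:
  rows:
    - [1,40,-20,0,0,0,0]
    - [1,40,-20,0,0,0,0]
    - [1,40,-20,0,0,0,0]
    - [1,0,0,0,0,0,0]
    - [1,0,0,0,0,0,0]

```text
clock: 13.2
ee_pos: [384.3, -235.6, 175.3]
tool_rot: [[-0.982, 0.191, 0.001], [0.191, 0.982, -0.0], [-0.001, -0.0, -1.0]]
force: [0.6, -0.2, -0.9]
width: 85.9
finger_force: 0.0
```

Run:
```python
from h import *
from scipy.optimize import least_squares
to([500,-200,100])
for n in ("side","top"):
    o=np.load(f"pics/gun_{n}.npy");p,d=eyes.grab_frame(n);W=world(n,d);A=W[d>0]
    Q=A[(A[:,2]>78)&(A[:,2]<90)&(np.hypot(A[:,0]-620,A[:,1]+5)<45)]
    f=least_squares(lambda x:np.hypot(*(Q[:,:2]-x[:2]).T)-x[2],[620,-5,28],loss="soft_l1") if len(Q)>20 else None
    print(n,len(Q),f.x.round(1) if f else "")
    x=np.array([.191,.982]);y=np.array([-x[1],x[0]])
    for nm,G in(("before",o),("now",A)):
        L=np.c_[(G[:,:2]-[620.1,-5.5])@x+190,(G[:,:2]-[620.1,-5.5])@y];k=(abs(L[:,1]-70)<5)&(L[:,0]>-12)&(L[:,0]<30)&(G[:,2]>50)&(G[:,2]<72);print(nm,k.sum(),np.percentile(L[k,0],[3,50,97]).round(1) if k.sum()>3 else "")
    if n=="top": cv2.imwrite("pics/t4.png",p[...,::-1])
```

```text
t 13.2 tcp [ 384.3 -235.6  175.3] w 85.9 F [ 0.6 -0.2 -0.9] shift [-106.7   57.    75.4] yaw 78.98 zax [ 0.001 -0.    -1.   ]
side 145 [619.7  -7.6  27.9]
before 33 [ 0.7  2.9 10.5]
now 32 [ 1.   2.7 11.4]
top 158 [621.8  -4.9  27.7]
before 25 [ 4.3 10.5 15.1]
now 26 [ 4.2 10.7 15.3]
```

View pics/t4.png

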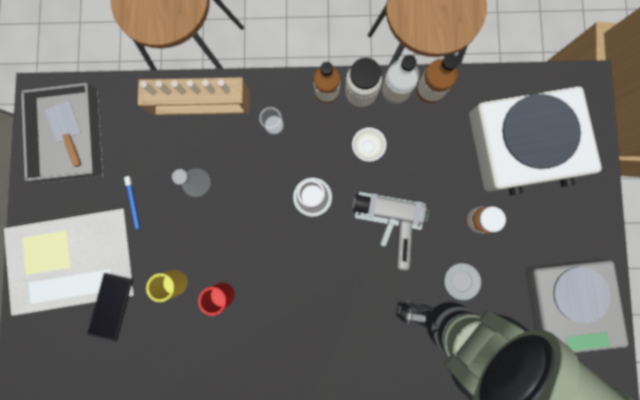

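The beaker is centred in the ring at (312,197), and the trigger is back at its starting place at (387,232). The other things are unmoved and the arm is clear.

```bash
python3 -c "
from bench import r
print(r.finish_job())"
```

```text
the job is handed in; nothing more can be done
None
```

I stood the beaker in the ring (about 2 mm off centre in both views), held the trigger in for over 1 s (about 0.38 rad, estimated from the grip width) and let it spring back, then handed the job in at about 13 s; the verdict was not shown.

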